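Index the can carrier to the scriber and lock it

TASK

Push the wooden carrier, with its can standing on it, along the slide to the next station, where it clicks into the middle notch of the guide beside the scriber; do not run on past that notch and do not tip the can. Then take the flat steel locking plate (the one with the square-edged steel head) from its slotted block and lower it edgewise through the slot in the carrier until its head sits fully down on the carrier, and let go. Leave the putty knife and the short pipe where they are.

Things in the scene. Friction and masses are not known exactly. Their poses are not given: they have to be found in the camera images.
- bed: Fixed slide: dark wooden bed 130 (x) by 440 (y) by 30 mm high, a steel guide strip along each long side (tops at 50 mm). The -x strip has three 12 mm gaps, the station notches, at y = -100, 0, +100 mm. Steel scriber post, 113 mm high, on the +x edge at y = +55 mm. Origin: centre of the underside; z up; the carrier travels to +y.
- carrier (a joint): Travel (m) of the carrier along the bed's +y: first station 0.0, middle (the next) 0.1, last 0.2. A spring ball clicks into each notch: pulls in from about 2 mm, about 7 N to leave. Starts at the first station. The carrier is a wooden sled 90 mm wide, 200 mm long, deck top 52 mm above the bench, rear end at -y.
- carrier_post (a point): Top centre of the upright round steel push post at the carrier's rear end: 18 mm diameter, 45 mm tall, standing on the deck, top 97 mm above the bench. Axes parallel to the bed's.
- carrier_slot (a point): Centre of the mouth of the slot through the carrier deck, at deck height (52 mm above the bench): 56 mm along the bed's x, 8 mm along y, 20 mm deep; the bed's own 9 mm slot goes on below it only at the middle station. 55 mm ahead (+y) of the post. Axes parallel to the bed's.
- carrier_nest (a point): Centre of the can's nest on the carrier deck, at deck height, 85 mm ahead (+y) of the slot; four 12 mm high wooden stops surround the can. Axes parallel to the bed's.
- can: Squat empty can, 66 mm diameter, 60 mm high, 50 g, standing loose in the nest, its top 112 mm above the bench. Origin: centre of its underside; z up.
- plate: Steel locking plate, 200 g: square-edged head 60 (x) by 16 (y) by 40 mm (z, from the origin up) over a flat blade 52 mm wide (x), 5 mm thick (y), reaching 45 mm below the origin, the last 7 mm 3 mm thick. Origin: centre of the head's underside (the shoulder that rests on the block, later on the deck); z up, y through the thickness.
- plate_block: Fixed wooden block 90 mm (x) by 70 mm (y) by 50 mm high with an 8 mm by 57 mm slot (long side along x) in which the locking plate stands. Origin: centre of its underside.
- knife: Bystander: putty knife standing blade down in a second, equal slotted block, with a round wooden handle 26 mm thick, top 144 mm above the bench. Origin at the block's top; z up.
- pipe: Bystander: short steel pipe lying on the bench, 34 mm diameter, 120 mm long (its y). Origin: middle of its underside.
Mind the look-alikes: they are no part of the job. Leave any turquoise look-alike of the can alone. What is shaped like the plate but red is not meant.

How it is judged:
By the outcome, as a careful person would: the job done as asked, in the order asked, and still so for the second after the job is handed in, with the robot touching nothing.
It also fails if it takes over 59 s, if anything falls off the work surface, if the arm or the gripper's body presses on something with over 40 N, if the wrist force passes 120 N, or if a joint passes its speed limit or range.

ROBOT

A 6-joint arm with a two-finger parallel gripper is mounted at the origin on the work surface. World frame = base frame: x ahead of the robot, y to its left, z up, the work surface at z = 0. Lengths are in mm, angles in degrees, forces in N, time in s.
With the tool pointing down it reaches from about 300 to 1000 mm from the base axis. Payload 5.1 kg.
Tool frame: the origin (TCP) lies midway between the tips of the shut fingers; the grasp point (between the pads) lies 19 mm behind it; z points along the fingers, y is the line along which they close (so a half turn about z gives the same grasp; the last joint's range is limited). The gripper opens to 95 mm and grips with 3 to 60 N. Pads are 20 mm wide; open, the fingers measure 119 mm over their backs; the gripper's body (75 mm by 180 mm) begins 59 mm behind the grasp point.
Start: joints at [-71.711, 7.093, 94.555, -0, 78.352, -4.733], TCP at [254.166, -598.234, 214.656] pointing down, gripper open.
Joint ranges: [-149.61, 149.61], [-58.7, 133.49], [1.44, 155.28], [-77.14, 257.14], [18.33, 153.61], [-166.67, 166.67]. Speed limits (degrees/s): [147.25, 147.25, 180, 180, 180, 180].

INTERFACE

Orientations are given as [roll, pitch, yaw] about the fixed x, y, z axes, in that order (R = Rz(yaw) Ry(pitch) Rx(roll)).
In Python, from plant import manip gives the robot as it stands.
- The arm moves only by the tool jog_arm, never from a script. Its argument "steps" is a list that holds one entry, the list of rows, each a list of 5 numbers: the closure, from 0 (fully open) to 1 (shut), then the shift along the tool's x, y, z in cm, then the turn about the tool's z in rad. A call has 1 to 5 rows; each row shifts and turns the commanded pose from where the row before left it, along the tool's axes as they then stand; what a row does not reach is not made up. A row lasts 1/8 s, in which the tool goes at most 62.5 mm and 10.7 degrees, less where a joint would pass 70% of its speed; a pose out of reach is approached as far as the arm can. A call with a gripper value outside its range is refused whole. The fingers move at their own pace and stop on an object; the grip force is fixed at half the most. Time passes only in rows, so rows that do not move let the fingers close. It gives the time, the measured TCP pose, the force, the opening and the grip force at its end, in the units of the state.
- manip.get_state(): the state, without advancing time (a new reading comes with each control period).
- manip.get_image(name): name is "scene" or "top"; returns a dict with "img" (400x640x3 uint8, blue, green, red), "fx", "fy", "cx", "cy" (pixels), "k1" (the pictures are not rectified: a ray, as slopes to the right and down, at radius r is drawn at 1 + k1 r^2 times it, then the intrinsics apply), "pose" (4x4, takes a point from camera to world coordinates). Camera axes: x right, y down, z forward; pixel columns grow to the right and rows downward; lengths in mm; the calibration is good to about 2 mm. A picture is of the moment at which its call begins. There is no depth.
- manip.job_done(): hands the job in; it is judged then, once.
Trained networks look in a picture, given as the dict that the camera call returned (one of the last four; its "shot" number tells which), for a name from the list of things; names that differ only in an ending like _2 or _b are one class to them, and where a whole thing is asked for, a point or a joint stands for the part that bears it (a point fixed in the world has none). Each returns a list of dicts, best first, with "p" (0 to 1); they miss things now and then, are a little off and sometimes report something else, mostly with a low value. They report only what shows in the picture. A call takes as long as a camera call. They do not tell look-alikes from the thing itself.
- manip.cut_out(label, picture): "mask" (400x640 bool, what is visible of it).
- manip.pinpoint(label, picture): "xyz" ([x, y, z] in mm, in world coordinates, good to about 4 mm: a listed point, or the origin of a listed thing).
The state is a dict: "time_s": time; "joint_pos": joint angles; "qvel": joint speeds; "joint_torque": joint torques, N m; "tcp_pos": TCP position; "ee_rot": TCP orientation; "force": force on the tool from outside, world axes, zero at the start; "moment": the same for the moment, N m; "width": finger opening in mm; "grasp_force": force on a finger pad.
Only numpy, scipy, OpenCV 4.12 (cv2) and the standard library are available. Lean on these libraries where they do the work, as an engineer would, in place of code of your own. Each camera call takes 0.05 s, during which the arm holds its last target. There are 200 camera calls.

## Working session

There is one attempt and no reset: what is moved stays moved. The work goes in short steps, Python scripts to look and compute and a tool call to move; the robot and the scene stay as the last step left them, time stands still between calls to the robot, and variables do not carry over. Pictures are saved under pics/ and viewed, at most 10 in all, crops included, and the job is handed in when it is done.

Besides the shell and the picture viewer there is one more tool, called as name([rows], argument=value, ...), one row to a line, values as JSON. jog_arm: Moves the arm, as the interface text tells. Its arguments: {"type":"object","properties":{"steps":{"type":"array","items":{"type":"array","items":{"type":"array","items":{"type":"number"}}}}},"required":["steps"]}

```bash
mkdir -p pics
python3 - <<'E'
from plant import manip
import cv2
s=manip.get_state();print(s)
for n in("scene","top"):
    p=manip.get_image(n);cv2.imwrite(f"pics/{n}0.png",p["img"])
    print(n,p["fx"],p["cx"],p["cy"],p["k1"],p["pose"].tolist() if hasattr(p["pose"],"tolist") else p["pose"])
    for l in("bed","carrier_post","carrier_slot","carrier_nest","can","plate","plate_block","knife","pipe"):
        print(l,[(round(d["p"],2),[round(v) for v in d["xyz"]]) for d in manip.pinpoint(l,p)])
E
```

```text
{'time_s': 0.0, 'joint_pos': array([-7.17133751e+01,  7.13329918e+00,  9.46320248e+01, -1.64440647e-03,
        7.83531984e+01, -4.73138362e+00]), 'qvel': array([ 0.0570889 ,  0.00106722, -0.06965698,  0.01064928, -0.07636774,
       -0.03232335]), 'joint_torque': array([-5.10673672e-04, -4.17608929e+01, -3.59934711e+01,  7.74206081e-02,
        4.92327218e-02, -1.88851823e-04]), 'tcp_pos': array([ 253.94139121, -597.65038012,  213.41051017]), 'ee_rot': array([-1.79881749e+02, -8.17186650e-03,  2.30183337e+01]), 'force': array([-0.31527584, -0.25948545,  0.72358895]), 'moment': array([ 0.02581061,  0.01518053, -0.01285065]), 'grasp_force': 0.0, 'width': 95.04662703679996}
scene 457.4893301328948 326.8619284959802 191.8232416078662 -0.03476932465446488 [[-0.8805811340942327, 0.3495865144353115, -0.31994708187805837, 908.6605080615669], [0.47387534928491043, 0.655778976628272, -0.5877040812794144, 669.7604633424196], [0.004361148635317658, -0.6691361615824885, -0.7431270265878066, 921.4056956500754], [0.0, 0.0, 0.0, 1.0]]
bed [(0.75, [644, -4, -4]), (0.62, [671, -187, 98])]
carrier_pos
[... 408 characters left out ...]
32325 [[0.02336662012961609, -0.9818896234190403, 0.18800736284979125, 359.6649643877996], [-0.9996901408807677, -0.02133480273065302, 0.012823744314147614, 8.96459756923051], [-0.008580401477129839, -0.18824875461595747, -0.982083898196092, 1071.43749888607], [0.0, 0.0, 0.0, 1.0]]
bed [(0.82, [640, -2, -6])]
carrier_post [(0.56, [670, -189, 96])]
carrier_slot [(0.69, [666, -133, 53])]
carrier_nest [(0.95, [653, -48, 50])]
can [(0.91, [651, -51, 50]), (0.81, [819, -2, -2]), (0.59, [520, -102, 6]), (0.21, [655, -49, 56])]
plate [(0.82, [397, 281, 46]), (0.68, [416, 180, 2]), (0.59, [299, 246, 44]), (0.56, [416, 180, 50])]
plate_block [(0.77, [414, 184, 2])]
knife []
pipe [(0.8, [444, 11, 0])]
```

View pics/top0.png

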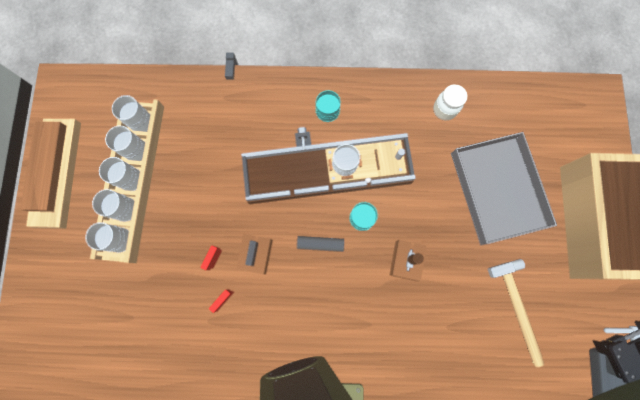

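View pics/scene0.png

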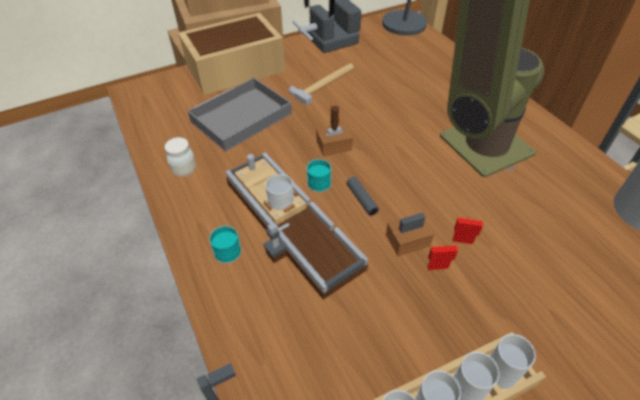

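The top view shows the bed spanning (243–413, 137–200) with the post at (400,153), the slot at (377,158) and the can at (346,158). The steel plate stands in its block at (251,253). The red look-alikes are at (210,258) and (220,300), and the knife at (411,260). Next I'll fit the poses with silhouettes.

```bash
cat > h.py <<'E'
from plant import manip
import cv2, numpy as np
from scipy.optimize import minimize
def proj(P,p):
    T=np.linalg.inv(np.array(p["pose"])); c=np.asarray(P)@T[:3,:3].T+T[:3,3]
    s=c[:,:2]/c[:,2:]; s=s*(1+p["k1"]*(s**2).sum(1,keepdims=True))
    return s*[p["fx"],p["fy"]]+[p["cx"],p["cy"]]
def box(x,y,yaw,L,W,z0,z1):
    a=np.radians(yaw);R=np.array([[np.cos(a),-np.sin(a)],[np.sin(a),np.cos(a)]])
    q=np.array([[i*L/2,j*W/2] for i in(-1,1) for j in(-1,1)])@R.T+[x,y]
    return np.vstack([np.c_[q,np.full(4,z)] for z in(z0,z1)])
def hullmask(uv,S=8,o=(0,0),sh=None):
    m=np.zeros(sh,np.uint8)
    cv2.fillConvexPoly(m,np.round(cv2.convexHull(((uv-o+.5)*S).astype(np.float32))).astype(np.int32),1)
    return m
def fit(items,x0,L,W,z0,z1,S=6):
    dat=[]
    for m,p in items:
        uv=proj(box(*x0,L,W,z0,z1),p);o=np.floor(uv.min(0)-8);e=np.ceil(uv.max(0)+8)
        o=np.maximum(o,0).astype(int);e=e.astype(int)
        c=m[o[1]:e[1],o[0]:e[0]].astype(np.uint8)
        dat.append((cv2.resize(c,None,fx=S,fy=S,interpolation=cv2.INTER_LINEAR if 0 else cv2.INTER_NEAREST),p,o))
    def f(v):
        t=0
        for c,p,o in dat:
            h=hullmask(proj(box(*v,L,W,z0,z1),p),S,o,c.shape); t+=(h!=c).sum()/max(c.sum(),1)
        return t
    r=minimize(f,x0,method="Nelder-Mead",options=dict(initial_simplex=np.array(x0)+np.array([[0,0,0],[6,0,0],[0,6,0],[0,0,8]])))
    return np.round(r.x,1),round(r.fun,3)
def pick(label,p,uv):
    ds=[d for d in manip.cut_out(label,p) if d["mask"].any()]
    best=min(ds,key=lambda d:np.hypot(*(np.argwhere(d["mask"]).mean(0)[::-1]-uv)))
    return best["mask"]
E
python3 - <<'E'
from h import *
pi=[];bi=[]
for n in("top","scene"):
    p=manip.get_image(n)
    m=pick("plate",p,proj([[414,178,70]],p)[0]);pi.append((m,p))
    b=pick("bed",p,proj([[643,-4,20]],p)[0]).astype(np.uint8)
    c=pick("carrier",p,proj([[660,-110,50]],p)[0]).astype(np.uint8)
    print(n,m.sum(),b.sum(),c.sum())
    k=cv2.morphologyEx(cv2.morphologyEx(b|c,cv2.MORPH_CLOSE,np.ones((5,5))),cv2.MORPH_OPEN,np.ones((15,15)))
    q=cv2.findNonZero(k);h=np.zeros_like(k);cv2.fillConvexPoly(h,cv2.convexHull(q),1);bi.append((h,p))
    v=p["img"].copy();v[m]=(0,255,0);v[h>0]=v[h>0]//2+np.array([100,0,0],np.uint8);v[b>0,2]=255
    cv2.imwrite(f"pics/m_{n}.png",v)
for s in(pi[:1],pi[1:],pi):print("plate",fit(s,[414,178,5],60,16,50,90))
for s in(bi[:1],bi[1:],bi):print("bed",fit(s,[643,-4,7.2],130,440,0,50))
a=cv2.imread("pics/m_top.png")[100:290,180:430];b=cv2.imread("pics/m_scene.png")[140:300,210:460]
cv2.imwrite("pics/m.png",cv2.resize(np.vstack([a,b]),None,fx=1.7,fy=1.7))
E
```

```text
top 220 8136 1897
scene 380 8245 1761
plate (array([413.7, 180.1,  -9.1]), np.float64(0.1))
plate (array([412.5, 175.2,  -7.5]), np.float64(0.075))
plate (array([413.8, 178.9,  -7.5]), np.float64(0.347))
bed (array([645.6,  -1.2,   8.1]), np.float64(0.104))
bed (array([646. ,  -3.5,   8.3]), np.float64(0.125))
bed (array([645.8,  -2.4,   8.2]), np.float64(0.232))
```

View pics/m.png

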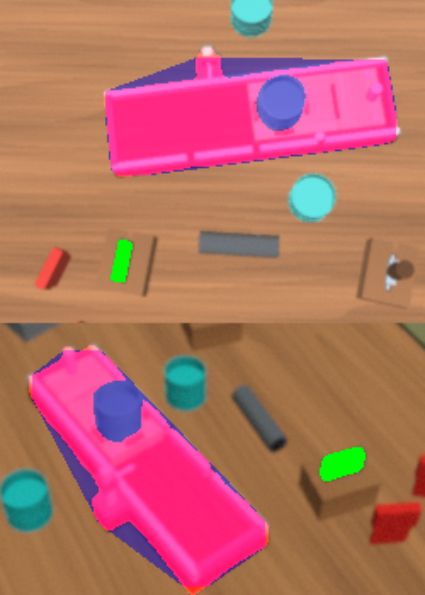

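The masks sit on the real objects; the bed hull is skewed by the scriber at (208,60), so I'll take the bed yaw from the points, about 7.2°. The plate is near (413,178) with yaw about -8°. Now moving above the post.

jog_arm([
  [[0.6,0,0,0,0.138],[0.6,0,0,0,0.138],[0.6,4.6,-3.5,0,0],[0.6,4.6,-3.5,0,0],[0.6,4.6,-3.5,0,0]],
])

```text
time_s: 2.02
tcp_pos: [378.9, -475.6, 214.8]
ee_rot: [180.0, -0.0, 7.2]
force: [0.2, -0.1, 0.2]
width: 50.5
grasp_force: 0.0
```

jog_arm([
  [[0.6,4.6,-3.5,0,0],[0.6,4.6,-3.5,0,0],[0.6,4.6,-3.5,0,0],[0.6,4.6,-3.5,0,0],[0.6,4.6,-3.5,0,0]],
])

```text
time_s: 2.65
tcp_pos: [585.4, -272.8, 214.9]
ee_rot: [180.0, -0.0, 7.2]
force: [0.7, -0.3, -0.4]
width: 38.1
grasp_force: 0.0
```

jog_arm([
  [[0.6,4.6,-3.5,0,0],[0.6,2.0,-1.5,0,0],[0.6,0,0,0,0],[0.6,0,0,0,0]],
])

```text
time_s: 3.15
tcp_pos: [642.6, -217.4, 214.5]
ee_rot: [180.0, 0.0, 7.1]
force: [-0.4, -1.4, 0.4]
width: 38.0
grasp_force: 0.0
```

Run:
```python
from h import *
s=manip.get_state();print(s["tcp_pos"],s["ee_rot"],s["time_s"],s["width"])
p=manip.get_image("top");q=[manip.get_image("scene")]
b=pick("bed",p,proj([[643,-4,20]],p)[0])
R=np.array(p["pose"])
def back(uv,z):
    n=(np.asarray(uv,float)-[p["cx"],p["cy"]])/[p["fx"],p["fy"]]
    r=n.copy()
    for _ in range(5): r=n/(1+p["k1"]*(r**2).sum(1,keepdims=True))
    d=np.c_[r,np.ones(len(r))]@R[:3,:3].T; t=(z-R[2,3])/d[:,2]; return R[:3,3]+d*t[:,None]
cs=np.arange(256,395);rs=[np.flatnonzero(b[:,c]).max() for c in cs]
w=back(np.c_[cs,rs],0)
from scipy.stats import theilslopes
print("near edge yaw",-np.degrees(np.arctan(theilslopes(w[:,0],w[:,1])[0])))
for im in[p]+q:
  for l in("carrier_post","carrier_slot","carrier_nest"):print(l,[(round(d["p"],2),np.round(d["xyz"],1)) for d in manip.pinpoint(l,im)])
cv2.imwrite("pics/a.png",np.hstack([cv2.resize(p["img"][90:290,300:500],None,fx=2,fy=2),cv2.resize(q[0]["img"][100:300,180:380],None,fx=2,fy=2)]))
```

```text
[ 642.57581416 -217.42690913  214.52255973] [1.79982810e+02 4.35314267e-02 7.14792334e+00] 3.15 38.03762170762723
near edge yaw 8.740621226469969
carrier_post [(0.7, array([ 668. , -187.5,   93.8])), (0.67, array([414.8, 180.5,  50.1]))]
carrier_slot [(0.56, array([ 666.4, -132.1,   57. ]))]
carrier_nest [(0.65, array([652.5, -49.6,  52.3]))]
carrier_post [(0.56, array([654.4, -49.3,  50.3])), (0.55, array([ 669.9, -184.1,  102.7])), (0.41, array([ 403.9, -211.3,   50.2]))]
carrier_slot [(0.9, array([ 663.2, -135.4,   53. ]))]
carrier_nest [(0.88, array([649.6, -46.9,  48.8]))]
```

View pics/a.png

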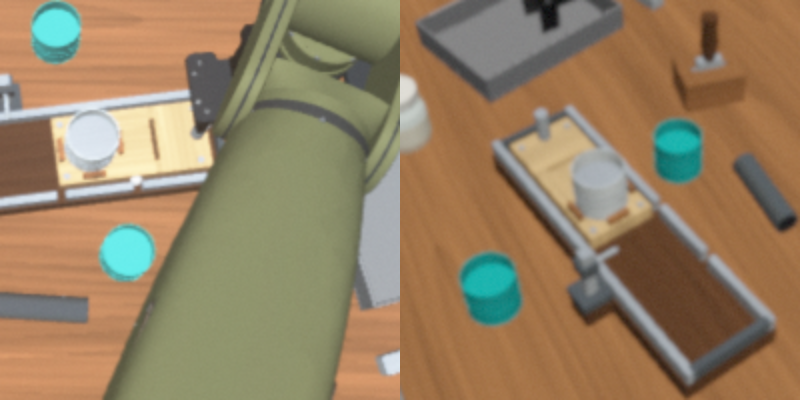

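The top crop shows the gripper just short of the post and the can standing in its nest. The bed yaw is still uncertain (7.2–8.7°), so I'll refine it from line segments in the first pictures.

Run:
```python
from h import *
for n in("top","scene"):
    p=manip.get_image(n);R=np.array(p["pose"])
    g=cv2.cvtColor(cv2.imread(f"pics/{n}0.png"),cv2.COLOR_BGR2GRAY)
    L=cv2.createLineSegmentDetector().detect(g)[0][:,0]
    def back(uv,z):
        k=(np.asarray(uv,float)-[p["cx"],p["cy"]])/[p["fx"],p["fy"]];r=k.copy()
        for _ in range(5): r=k/(1+p["k1"]*(r**2).sum(1,keepdims=True))
        d=np.c_[r,np.ones(len(r))]@R[:3,:3].T
        return R[:3,3]+d*((z-R[2,3])/d[:,2])[:,None]
    for l in L:
        w=back(l.reshape(2,2),50);d=w[1]-w[0];m=w.mean(0)
        if np.hypot(*d[:2])>55 and 540<m[0]<740 and -240<m[1]<240:
            y=(np.degrees(np.arctan2(-d[0],d[1]))+90)%180-90
            if abs(y)<20: print(n,np.round(w[:,:2]).tolist(),"len",round(np.hypot(*d[:2])),"yaw",round(y,2))
```

```text
top [[579.0, 96.0], [560.0, 212.0]] len 117 yaw 9.1
top [[569.0, 78.0], [581.0, -3.0]] len 82 yaw 8.56
top [[548.0, 221.0], [568.0, 81.0]] len 141 yaw 8.13
top [[581.0, -6.0], [616.0, -231.0]] len 228 yaw 8.67
top [[594.0, -3.0], [581.0, 81.0]] len 85 yaw 8.51
top [[627.0, -229.0], [609.0, -118.0]] len 112 yaw 9.2
top [[664.0, 208.0], [700.0, -24.0]] len 234 yaw 8.93
top [[601.0, -12.0], [616.0, -100.0]] len 89 yaw 9.48
top [[617.0, -109.0], [631.0, -203.0]] len 95 yaw 8.43
top [[703.0, -33.0], [730.0, -214.0]] len 183 yaw 8.76
top [[606.0, -99.0], [595.0, -22.0]] len 78 yaw 8.25
top [[718.0, -188.0], [701.0, -69.0]] len 120 yaw 8.44
top [[698.0, 68.0], [676.0, 222.0]] len 155 yaw 8.3
top [[723.0, -95.0], [700.0, 55.0]] len 153 yaw 8.88
top [[602.0, -221.0], [539.0, 195.0]] len 421 yaw 8.56
top [[740.0, -205.0], [727.0, -121.0]] len 85 yaw 8.61
top [[737.0, -125.0], [739.0, -43.0]] len 83 yaw -1.5
top [[569.0, -189.0], [567.0, -102.0]] len 86 yaw 1.24
scene [[661.0, 217.0], [687.0, 43.0]] len 176 yaw 8.44
scene [[740.0, -212.0], [707.0, 32.0]] len 245 yaw 7.8
scene [[701.0, 40.0], [675.0, 235.0]] len 196 yaw 7.46
scene [[579.0, 92.0], [558.0, 218.0]] len 128 yaw 9.34
scene [[722.0, 25.0], [751.0, -168.0]] len 195 yaw 8.56
scene [[688.0, 244.0], [708.0, 108.0]] len 137 yaw 8.65
scene [[593.0, -8.0], [580.0, 95.0]] len 104 yaw 7.61
scene [[692.0, 24.0], [729.0, -216.0]] len 242 yaw 8.61
scene [[626.0, -234.0], [610.0, -146.0]] len 89 yaw 10.36
scene [[715.0, -187.0], [697.0, -61.0]] len 127 yaw 8.27
scene [[619.0, -137.0], [630.0, -207.0]] len 70 yaw 8.76
scene [[547.0, 203.0], [564.0, 93.0]] len 111 yaw 8.85
scene [[567.0, 77.0], [579.0, -9.0]] len 87 yaw 7.87
scene [[582.0, -25.0], [613.0, -228.0]] len 205 yaw 8.8
```

jog_arm([
  [[0.6,0,0,0,-0.024],[0.6,3.35,-2.55,0,0],[0.6,0,0,5.0,0],[0.6,0,0,5.0,0],[0.6,0,0,0,0]],
])

```text
time_s: 4.32
tcp_pos: [669.1, -184.7, 108.7]
ee_rot: [-179.7, 0.5, 8.6]
force: [-1.2, -0.4, 0.0]
width: 37.7
grasp_force: 0.0
```

jog_arm([
  [[0.6,0,0,1.2,0],[0.6,0,0,1.0,0],[0.6,0,0,1.0,0],[0.6,0,0,1.0,0],[0.6,0,0,0,0]],
])

```text
time_s: 4.95
tcp_pos: [671.9, -185.9, 71.4]
ee_rot: [-179.9, 0.1, 8.6]
force: [0.4, 0.5, 0.5]
width: 38.2
grasp_force: 0.0
```

Run:
```python
from h import *
s=manip.get_state();print(s["tcp_pos"],s["ee_rot"],s["time_s"],s["force"])
a=manip.get_image("top");b=manip.get_image("scene")
u=proj([[660,-140,60]],a)[0].astype(int);v=proj([[660,-140,60]],b)[0].astype(int)
c=lambda im,u:cv2.resize(im["img"][u[1]-60:u[1]+60,u[0]-60:u[0]+60],None,fx=3.3,fy=3.3,interpolation=cv2.INTER_CUBIC)
cv2.imwrite("pics/b.png",np.hstack([c(a,u),c(b,v)]))
```

```text
[ 671.90301046 -185.92380421   71.37068763] [-1.79942403e+02  1.04247931e-01  8.58434657e+00] 4.95 [0.40857429 0.49482445 0.46233355]
```

View pics/b.png

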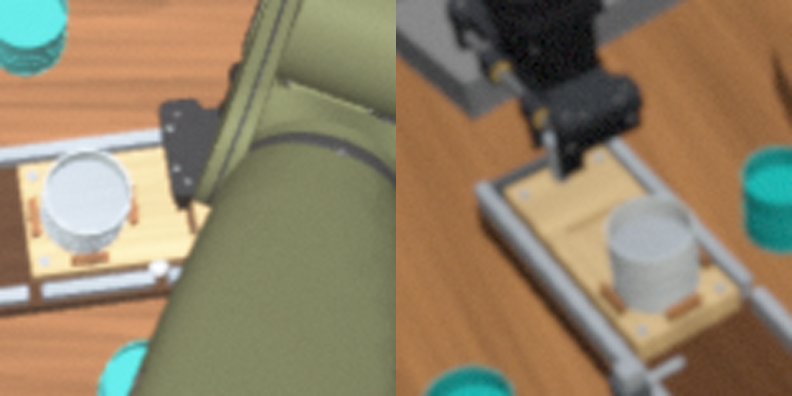

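No contact, and the fingers straddle the post at (200,190) in the left half. I'll narrow the cage and feel for contact.

jog_arm([
  [[0.7,0,0,0.4,0],[0.78,0,0,0,0],[0.78,0,0,0,0],[0.78,0,0,0,0]],
])

```text
time_s: 5.55
tcp_pos: [672.8, -186.2, 68.8]
ee_rot: [180.0, -0.0, 8.6]
force: [-0.5, 0.6, 0.3]
width: 21.1
grasp_force: 0.0
```

jog_arm([
  [[0.78,0,-0.1,0,0],[0.78,0,0,0,0]],
])

```text
time_s: 5.8
tcp_pos: [672.5, -185.1, 68.7]
ee_rot: [180.0, -0.0, 8.6]
force: [0.1, 0.3, -0.1]
width: 21.1
grasp_force: 0.0
```

jog_arm([
  [[0.78,0,-0.1,0,0],[0.78,0,0,0,0]],
])

```text
time_s: 6.05
tcp_pos: [672.5, -185.0, 68.7]
ee_rot: [179.9, -0.0, 8.6]
force: [0.9, -3.2, -1.6]
width: 21.0
grasp_force: 1.8
```

Contact found at TCP y≈-185.1, so the middle station should come at y≈-86.2. Pushing.

jog_arm([
  [[0.78,0,-0.2,0,0],[0.78,0,-0.4,0,0],[0.78,0,-0.6,0,0],[0.78,0,-0.8,0,0],[0.78,0,-0.8,0,0]],
])

```text
time_s: 6.68
tcp_pos: [668.3, -157.4, 68.8]
ee_rot: [179.9, -0.0, 8.6]
force: [0.4, -5.9, -1.9]
width: 20.8
grasp_force: 2.7
```

jog_arm([
  [[0.78,0,-0.8,0,0],[0.78,0,-0.8,0,0],[0.78,0,-0.8,0,0],[0.78,0,-0.8,0,0],[0.78,0,-0.8,0,0]],
])

```text
time_s: 7.3
tcp_pos: [662.2, -117.5, 68.7]
ee_rot: [179.9, -0.0, 8.6]
force: [0.7, -5.5, -1.6]
width: 20.9
grasp_force: 2.7
```

jog_arm([
  [[0.78,0,-0.8,0,0],[0.78,0,-0.6,0,0],[0.78,0,-0.4,0,0],[0.78,0,-0.2,0,0],[0.78,0,0,0,0]],
])

```text
time_s: 7.92
tcp_pos: [659.1, -96.7, 68.7]
ee_rot: [-180.0, 0.0, 8.6]
force: [0.4, -1.7, -0.8]
width: 21.1
grasp_force: 1.2
```

jog_arm([
  [[0.78,0,-0.3,0,0],[0.78,0,-0.3,0,0],[0.78,0,-0.1,0,0],[0.78,0,0,0,0]],
])

```text
time_s: 8.43
tcp_pos: [658.1, -89.3, 68.6]
ee_rot: [-179.9, 0.0, 8.6]
force: [-0.0, -1.0, -0.1]
width: 21.0
grasp_force: 0.0
```

jog_arm([
  [[0.78,0,-0.1,0,0],[0.78,0,0,0,0]],
])

```text
time_s: 8.68
tcp_pos: [658.0, -89.0, 68.6]
ee_rot: [-180.0, -0.0, 8.6]
force: [0.6, -1.2, 0.9]
width: 20.9
grasp_force: 0.3
```

jog_arm([
  [[0.78,0,-0.1,0,0],[0.78,0,0,0,0]],
])

```text
time_s: 8.93
tcp_pos: [657.9, -88.0, 68.6]
ee_rot: [-180.0, -0.0, 8.6]
force: [0.1, -0.0, -0.0]
width: 20.7
grasp_force: 0.2
```

jog_arm([
  [[0.78,0,-0.1,0,0],[0.78,0,0,0,0]],
])

```text
time_s: 9.18
tcp_pos: [657.6, -87.0, 68.6]
ee_rot: [-180.0, 0.0, 8.6]
force: [-0.4, 0.4, -0.2]
width: 21.1
grasp_force: 0.0
```

jog_arm([
  [[0.78,0,-0.05,0,0],[0.78,0,0,0,0]],
])

```text
time_s: 9.43
tcp_pos: [657.6, -86.6, 68.6]
ee_rot: [-180.0, 0.0, 8.6]
force: [0.2, 0.5, -0.1]
width: 20.6
grasp_force: 0.0
```

jog_arm([
  [[0.78,0,-0.05,0,0],[0.78,0,0,0,0]],
])

```text
time_s: 9.68
tcp_pos: [657.5, -86.4, 68.6]
ee_rot: [180.0, 0.0, 8.6]
force: [0.3, -0.6, -0.0]
width: 21.0
grasp_force: 0.3
```

jog_arm([
  [[0.78,0,-0.05,0,0],[0.78,0,0,0,0]],
])

```text
time_s: 9.93
tcp_pos: [657.5, -86.1, 68.6]
ee_rot: [180.0, 0.0, 8.6]
force: [0.1, -2.0, -0.8]
width: 21.0
grasp_force: 1.1
```

It clicked in: force dropped to zero at 96–98 mm, with resistance again at y=-86.2. Backing off, lifting and heading for the plate.

jog_arm([
  [[0.78,0,0.12,0,0],[0.6,0,0,0,0],[0.6,0,0,-1.0,0],[0.6,0,0,-2.6,0],[0.6,0,0,-5.0,0]],
])

```text
time_s: 10.55
tcp_pos: [656.0, -86.5, 153.4]
ee_rot: [-179.9, 0.3, 8.6]
force: [0.5, 0.4, -0.5]
width: 38.1
grasp_force: 0.0
```

jog_arm([
  [[0.6,0,0,-5.0,0.145],[0.6,0,0,0,0.145],[0.6,-4.0,-3.25,0,0],[0.6,-4.0,-3.25,0,0],[0.6,-4.0,-3.25,0,0]],
])

```text
time_s: 11.18
tcp_pos: [551.6, 27.4, 205.6]
ee_rot: [-180.0, -0.1, -8.1]
force: [0.0, 0.0, 0.7]
width: 37.8
grasp_force: 0.0
```

jog_arm([
  [[0.6,-4.0,-3.25,0,0],[0.6,-4.0,-3.25,0,0],[0.6,-3.2,-2.6,0,0],[0.6,-2.0,-1.6,0,0],[0.6,0,0,0,0]],
])

```text
time_s: 11.8
tcp_pos: [436.1, 151.8, 205.6]
ee_rot: [-180.0, -0.1, -7.9]
force: [0.9, -0.6, -0.8]
width: 38.4
grasp_force: 0.0
```

Run:
```python
from h import *
s=manip.get_state();print(s["tcp_pos"],s["ee_rot"],s["time_s"],s["force"])
a=manip.get_image("top");b=manip.get_image("scene")
for im in(a,b):
  for l in("carrier_post","carrier_slot","carrier_nest","can"):print(l,[(round(d["p"],2),np.round(d["xyz"],1)) for d in manip.pinpoint(l,im)])
u=proj([[645,0,60]],a)[0].astype(int);v=proj([[645,0,60]],b)[0].astype(int)
c=lambda im,u:cv2.resize(im["img"][max(u[1]-60,0):u[1]+60,u[0]-60:u[0]+60],None,fx=3.3,fy=3.3,interpolation=cv2.INTER_CUBIC)
v2=proj([[414,178,90]],b)[0].astype(int)
cv2.imwrite("pics/c.png",np.hstack([c(a,u),c(b,v)]))
```

```text
[436.10526388 151.7598798  205.63341562] [-1.79956196e+02 -9.70424674e-02 -7.87517494e+00] 11.8 [ 0.92975936 -0.55583835 -0.84694346]
carrier_post [(0.89, array([654.7, -91.3,  95.5]))]
carrier_slot [(0.89, array([652.1, -34.8,  53.9])), (0.67, array([639.5,  50.8,  52.1]))]
carrier_nest [(0.91, array([637.3,  53.3,  52. ]))]
can [(0.93, array([ 519.9, -104.1,    7. ])), (0.76, array([633.1,  46.7,  50.3])), (0.66, array([ 8.176e+02, -8.000e-01,  1.300e+00]))]
carrier_post [(0.97, array([655.7, -84.7,  98.1]))]
carrier_slot [(0.86, array([648.7, -34.3,  52. ]))]
carrier_nest [(0.85, array([637.6,  51.9,  46.6])), (0.18, array([645. , -37.7,  49.5]))]
can [(0.89, array([639.2,  50.8,  51.2])), (0.58, array([514.5, -98.5,   3. ]))]
```

View pics/c.png

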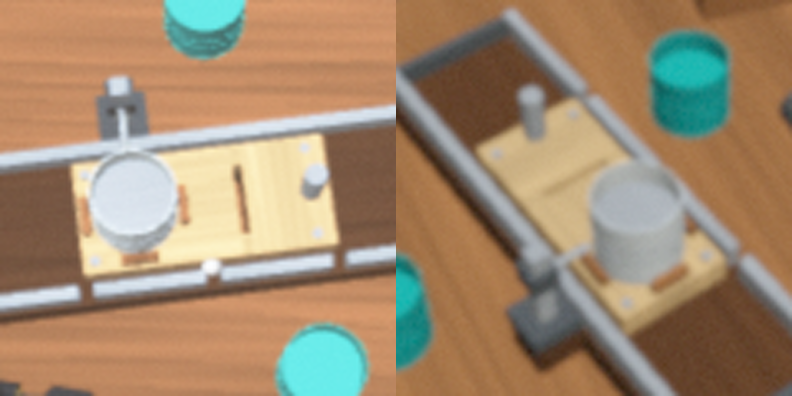

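The middle-notch gap is filled by the ball at (210,268) in the left half, and the can stands upright at (133,195), so the carrier is at the middle station. Now grasping the plate.

jog_arm([
  [[0.6,-2.55,-2.3,0,0],[0.6,0,0,5.0,0],[0.6,0,0,3.0,0],[0.6,0,0,1.5,0],[0.6,0,0,0,0]],
])

```text
time_s: 12.92
tcp_pos: [414.3, 176.8, 108.9]
ee_rot: [180.0, 0.1, -8.0]
force: [-0.1, 0.2, 0.5]
width: 37.6
grasp_force: 0.0
```

jog_arm([
  [[0.6,0,0,1.0,0],[0.6,0,0,1.4,0],[0.6,0,0,1.4,0],[0.6,0,0,1.4,0],[0.6,0,0,0,0]],
])

```text
time_s: 13.55
tcp_pos: [413.4, 176.6, 55.8]
ee_rot: [179.9, 0.2, -8.0]
force: [-0.2, 1.0, 0.1]
width: 37.9
grasp_force: 0.0
```

jog_arm([
  [[0.72,0,0,0,0],[0.76,0,0,0,0],[0.76,0,0,0,0]],
])

```text
time_s: 13.92
tcp_pos: [415.1, 177.2, 58.2]
ee_rot: [-180.0, -0.1, -8.0]
force: [0.2, -0.0, 0.5]
width: 23.2
grasp_force: 0.0
```

jog_arm([
  [[0.85,0,0,0,0],[1.0,0,0,0,0],[1.0,0,0,0,0],[1.0,0,0,0,0]],
])

```text
time_s: 14.42
tcp_pos: [414.9, 177.2, 58.0]
ee_rot: [-180.0, -0.0, -8.0]
force: [-0.9, 1.0, 2.8]
width: 15.6
grasp_force: 30.0
```

jog_arm([
  [[1.0,0,0,-0.5,0],[1.0,0,0,-1.0,0],[1.0,0,0,-2.0,0],[1.0,0,0,0,0]],
])

```text
time_s: 14.92
tcp_pos: [416.1, 177.3, 94.6]
ee_rot: [-179.9, -0.2, -8.0]
force: [1.3, -1.0, -2.3]
width: 15.8
grasp_force: 30.0
```

jog_arm([
  [[1.0,0,0,-4.5,0],[1.0,0,0,-4.2,0],[1.0,0,0,0,-0.145],[1.0,0,0,0,-0.144],[1.0,3.0,3.65,0,0]],
])

```text
time_s: 15.55
tcp_pos: [448.7, 146.2, 178.9]
ee_rot: [-180.0, 0.0, 8.8]
force: [0.9, 0.3, -1.9]
width: 16.0
grasp_force: 30.0
```

jog_arm([
  [[1.0,3.5,4.25,0,0],[1.0,3.5,4.25,0,0],[1.0,3.5,4.25,0,0],[1.0,3.0,3.65,0,0],[1.0,2.0,2.43,0,0]],
])

```text
time_s: 16.18
tcp_pos: [631.8, -19.7, 178.2]
ee_rot: [-180.0, 0.1, 8.4]
force: [0.5, 0.4, -2.2]
width: 16.4
grasp_force: 30.0
```

jog_arm([
  [[1.0,1.0,1.2,0,0],[1.0,0,0,0,0],[1.0,0,0,0,0]],
])

```text
time_s: 16.55
tcp_pos: [641.8, -27.3, 179.3]
ee_rot: [-180.0, 0.1, 8.6]
force: [-0.7, 0.5, -2.0]
width: 15.8
grasp_force: 30.0
```

Run:
```python
from h import *
s=manip.get_state();print(s["tcp_pos"],s["ee_rot"],s["time_s"],s["force"],s["width"])
a=manip.get_image("top");b=manip.get_image("scene")
t=s["tcp_pos"]
for im in(a,b):
  for l in("plate","carrier_slot"):print(l,[(round(d["p"],2),np.round(d["xyz"],1)) for d in manip.pinpoint(l,im)])
u=proj([t],a)[0].astype(int);v=proj([t-[0,0,40]],b)[0].astype(int)
def c(im,u,pts):
  o=np.array([u[0]-50,max(u[1]-50,0)]);g=cv2.resize(im["img"][o[1]:o[1]+100,o[0]:o[0]+100],None,fx=4,fy=4,interpolation=cv2.INTER_CUBIC)
  for q in proj(pts,im): cv2.circle(g,tuple(int(x) for x in (q-o+.5)*4),2,(0,0,255),-1)
  return g
B=box(t[0],t[1],s["ee_rot"][2],52,5,t[2]-8-45,t[2]-8)
S=box(649.7,-33.5,8.55,56,8,52,52)
P=np.vstack([B,S])
cv2.imwrite("pics/d.png",np.hstack([c(a,u,P),c(b,v,P)]))
```

```text
[641.79358584 -27.28425921 179.28569261] [-1.79966617e+02  5.72833769e-02  8.57328518e+00] 16.55 [-0.66523379  0.48953532 -1.99374862] 15.812881853334172
plate [(0.57, array([401.7, 281.3,  45.7])), (0.5, array([298.6, 248. ,  46.1]))]
carrier_slot [(0.55, array([414.9, 179.5,   0.8]))]
plate [(0.97, array([297.6, 249.7,  48.2])), (0.81, array([638.9, -27.5, 172.4])), (0.18, array([635.9,  51.6,  51.9]))]
carrier_slot [(0.67, array([646.4, -37.3,  52.6]))]
```

View pics/d.png

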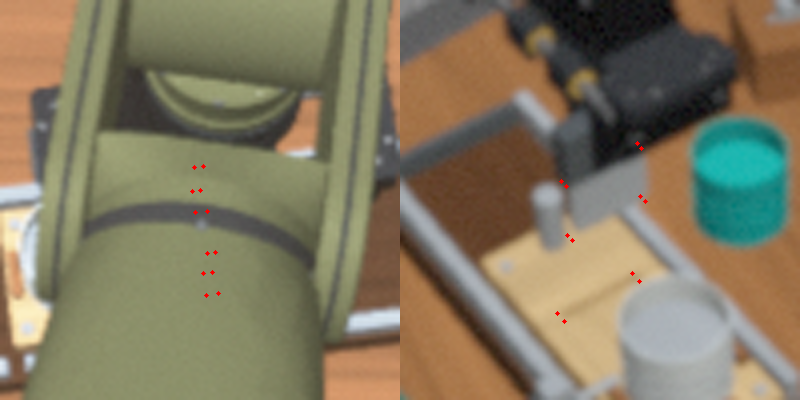

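The scene view shows the blade about where the model predicts it (red dots), offset by 1–2 px. The top view is covered by the arm. I'll go down to just above the deck and compare at close range.

jog_arm([
  [[1.0,0.7,0.73,0,0],[1.0,0,0,3.5,0],[1.0,0,0,2.5,0],[1.0,0,0,0.8,0],[1.0,0,0,0,0]],
])

```text
time_s: 17.48
tcp_pos: [650.8, -34.6, 111.5]
ee_rot: [-180.0, 0.0, 8.5]
force: [0.6, -0.5, -1.7]
width: 15.7
grasp_force: 30.0
```

jog_arm([
  [[1.0,0,0,0,0],[1.0,0,0,0,0]],
])

```text
time_s: 17.73
tcp_pos: [651.6, -34.6, 113.3]
ee_rot: [180.0, -0.1, 8.5]
force: [0.4, -0.1, -2.2]
width: 15.7
grasp_force: 30.0
```

Run:
```python
from h import *
s=manip.get_state();print(s["tcp_pos"],s["ee_rot"],s["time_s"],s["force"],s["width"])
b=manip.get_image("scene");t=s["tcp_pos"]
v=proj([[t[0],t[1],62]],b)[0].astype(int)
o=np.array([v[0]-32,v[1]-32]);g=cv2.resize(b["img"][o[1]:o[1]+64,o[0]:o[0]+64],None,fx=9,fy=9,interpolation=cv2.INTER_CUBIC)
g2=g.copy()
for P,col in((box(t[0],t[1],8.57,52,3,t[2]-53,t[2]-53),(0,0,255)),(box(649.7,-33.5,8.55,56,8,52,52),(0,255,0)),(np.array([[657.7,-87.8,97]]),(255,0,0))):
  for q in proj(P,b): cv2.circle(g,tuple(int(x) for x in (q-o+.5)*9),2,col,-1)
cv2.imwrite("pics/e.png",g)
```

```text
[651.6039159  -34.57205572 113.26989131] [ 1.79957653e+02 -1.40427971e-01  8.52480878e+00] 17.725 [ 0.4226222  -0.1478083  -2.15672759] 15.670405737741744
```

View pics/e.png

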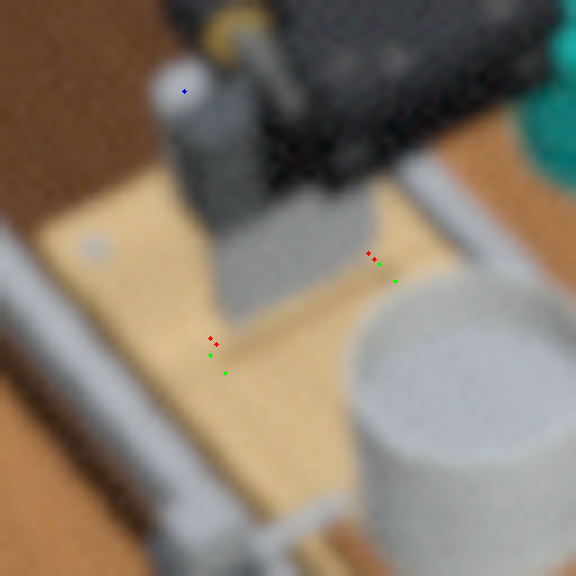

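In this close view the blade's lower corners are near (228,330) and (378,238), while the slot runs about (220,352)–(385,272). The blade seems shifted along the slot toward bed -x, so I'll measure that numerically.

Run:
```python
from h import *
from scipy.ndimage import map_coordinates as mc
b=manip.get_image("scene");t=manip.get_state()["tcp_pos"];print(t)
a=np.radians(8.55);ex=np.array([np.cos(a),np.sin(a),0]);ey=np.array([-np.sin(a),np.cos(a),0])
c=cv2.imread("pics/c.png").astype(float);o=np.array(proj([[645,0,60]],b)[0].astype(int))-60
def samp(img,uv):return np.stack([mc(img[...,k],[uv[:,1],uv[:,0]],order=1) for k in range(3)],1).mean(1)
def cp(uv): q=(uv-o+.5)*3.3-.5; q=q.copy(); q[:,0]+=396; return q
S=np.array([649.7,-33.5,52]);xs=np.arange(-44,45,4)
print("slot, rows = y offset",xs.tolist())
for dy in np.arange(-12,11,2): print(dy,samp(c,cp(proj(S+np.outer(xs,ex)+dy*ey,b))).round().astype(int).tolist())
B=np.array([t[0],t[1],t[2]-53]);im=b["img"].astype(float)
print("blade sat (grey low), rows = z above bottom");sat=(im.max(2)-im.min(2))
xs=np.arange(-38,39,4);print(xs.tolist())
for dz in np.arange(-8,17,2):
    uv=proj(B+np.outer(xs,ex)+[0,0,dz],b);print(dz,mc(sat,[uv[:,1],uv[:,0]],order=1).round().astype(int).tolist())
# same-camera offset from post top in c.png
print("post uv pred",cp(proj([[657.7,-87.8,97]],b)))
```

```text
[651.2195405  -34.46116686 112.73660566]
slot, rows = y offset [-44, -40, -36, -32, -28, -24, -20, -16, -12, -8, -4, 0, 4, 8, 12, 16, 20, 24, 28, 32, 36, 40, 44]
-12 [166, 179, 179, 179, 179, 178, 179, 179, 180, 179, 182, 182, 182, 182, 181, 184, 183, 183, 181, 182, 183, 176, 145]
-10 [167, 179, 179, 178, 179, 178, 178, 179, 179, 179, 181, 181, 178, 180, 180, 181, 180, 181, 180, 180, 182, 176, 144]
-8 [167, 179, 178, 176, 178, 176, 175, 177, 176, 176, 178, 178, 176, 176, 176, 178, 177, 176, 177, 180, 180, 173, 143]
-6 [165, 177, 177, 174, 171, 169, 170, 171, 169, 171, 172, 173, 173, 172, 170, 171, 170, 171, 174, 178, 177, 171, 140]
-4 [165, 175, 175, 169, 163, 163, 164, 164, 163, 164, 166, 166, 165, 164, 160, 163, 162, 164, 172, 176, 173, 168, 139]
-2 [165, 174, 174, 166, 155, 158, 158, 157, 156, 158, 160, 159, 158, 156, 154, 155, 155, 160, 169, 174, 172, 170, 138]
0 [166, 174, 174, 167, 153, 155, 155, 156, 154, 154, 157, 155, 155, 153, 154, 152, 153, 158, 168, 171, 172, 170, 138]
2 [168, 178, 177, 171, 158, 159, 160, 160, 159, 157, 159, 157, 158, 156, 155, 154, 156, 160, 168, 171, 1
[... 984 characters left out ...]
 37, 39, 39, 42, 42, 38, 37, 42, 59, 71, 71, 72, 73]
2 [72, 70, 59, 40, 27, 22, 22, 24, 25, 26, 30, 29, 26, 26, 30, 53, 70, 72, 73, 73]
4 [72, 69, 57, 33, 18, 12, 11, 13, 14, 16, 17, 18, 16, 16, 18, 46, 69, 73, 73, 73]
6 [69, 70, 54, 29, 11, 4, 5, 7, 5, 8, 9, 10, 7, 8, 11, 38, 69, 73, 73, 73]
8 [66, 69, 52, 24, 7, 3, 2, 2, 3, 4, 2, 4, 4, 3, 5, 32, 65, 73, 72, 73]
10 [62, 68, 50, 20, 5, 2, 2, 2, 4, 2, 2, 3, 2, 2, 3, 26, 61, 73, 73, 73]
12 [57, 66, 50, 16, 3, 3, 2, 3, 4, 3, 2, 2, 2, 2, 2, 23, 59, 73, 74, 72]
14 [50, 64, 50, 15, 2, 4, 2, 2, 4, 3, 3, 3, 2, 2, 3, 20, 57, 72, 74, 70]
16 [40, 62, 49, 14, 2, 4, 2, 2, 2, 3, 3, 3, 2, 2, 3, 19, 56, 71, 75, 70]
post uv pred [[529.0828319   95.57084986]]
```

Along the slot, the slot's centre is at -2.7 and the blade's at -1.2, so I'll shift -1.5 mm in tool x. For y, the touch measurement says +1.2 mm toward the bed's +y. Correcting and lowering gently.

jog_arm([
  [[1.0,-0.15,-0.1,0,0],[1.0,0,0,0.4,0],[1.0,0,0,0,0],[1.0,0,0,0,0]],
])

```text
time_s: 18.32
tcp_pos: [648.9, -33.7, 107.5]
ee_rot: [-180.0, 0.0, 8.5]
force: [0.5, 0.9, -1.7]
width: 16.1
grasp_force: 30.0
```

jog_arm([
  [[1.0,0,0,0.2,0],[1.0,0,0,0.2,0],[1.0,0,0,0,0]],
])

```text
time_s: 18.7
tcp_pos: [648.8, -33.6, 103.3]
ee_rot: [-180.0, 0.0, 8.5]
force: [0.3, -0.7, -1.5]
width: 15.7
grasp_force: 30.0
```

jog_arm([
  [[1.0,0,0,0.2,0],[1.0,0,0,0,0]],
])

```text
time_s: 18.95
tcp_pos: [648.9, -33.6, 101.4]
ee_rot: [-180.0, 0.0, 8.5]
force: [0.0, -1.0, -1.8]
width: 15.7
grasp_force: 30.0
```

jog_arm([
  [[1.0,0,0,0.2,0],[1.0,0,0,0.2,0],[1.0,0,0,0.2,0],[1.0,0,0,0,0]],
])

```text
time_s: 19.45
tcp_pos: [649.0, -33.6, 95.4]
ee_rot: [-180.0, 0.0, 8.5]
force: [0.2, 0.2, -1.7]
width: 15.9
grasp_force: 30.0
```

jog_arm([
  [[1.0,0,0,0.3,0],[1.0,0,0,0.3,0],[1.0,0,0,0.3,0],[1.0,0,0,0,0]],
])

```text
time_s: 19.95
tcp_pos: [648.9, -33.6, 86.3]
ee_rot: [-180.0, 0.0, 8.5]
force: [-0.8, 0.3, -1.7]
width: 15.9
grasp_force: 30.0
```

jog_arm([
  [[1.0,0,0,0.2,0],[1.0,0,0,0.2,0],[1.0,0,0,0.2,0],[1.0,0,0,0,0]],
])

```text
time_s: 20.45
tcp_pos: [649.0, -33.6, 80.4]
ee_rot: [-180.0, 0.0, 8.5]
force: [-0.5, -0.9, -1.0]
width: 15.9
grasp_force: 30.0
```

jog_arm([
  [[1.0,0,0,0.3,0],[1.0,0,0,0.3,0],[1.0,0,0,0.3,0],[1.0,0,0,0,0]],
])

```text
time_s: 20.95
tcp_pos: [648.9, -33.6, 71.3]
ee_rot: [-180.0, 0.0, 8.5]
force: [0.1, 0.4, -2.8]
width: 15.7
grasp_force: 30.0
```

jog_arm([
  [[1.0,0,0,0.3,0],[1.0,0,0,0.2,0],[1.0,0,0,0.2,0],[1.0,0,0,0,0]],
])

```text
time_s: 21.45
tcp_pos: [648.9, -33.6, 64.4]
ee_rot: [-180.0, 0.0, 8.5]
force: [0.6, 0.0, -3.0]
width: 15.7
grasp_force: 30.0
```

Going smoothly, with about 4 mm left.

jog_arm([
  [[1.0,0,0,0.2,0],[1.0,0,0,0.1,0],[1.0,0,0,0,0]],
])

```text
time_s: 21.82
tcp_pos: [648.9, -33.7, 61.5]
ee_rot: [-180.0, 0.0, 8.5]
force: [-0.4, 0.8, -1.8]
width: 16.0
grasp_force: 30.0
```

jog_arm([
  [[1.0,0,0,0.1,0],[1.0,0,0,0,0]],
])

```text
time_s: 22.08
tcp_pos: [649.0, -33.6, 60.6]
ee_rot: [-180.0, 0.0, 8.5]
force: [0.1, 0.2, -1.5]
width: 15.7
grasp_force: 30.0
```

jog_arm([
  [[1.0,0,0,0.1,0],[1.0,0,0,0,0]],
])

```text
time_s: 22.32
tcp_pos: [649.2, -33.6, 60.0]
ee_rot: [180.0, -0.0, 8.5]
force: [-0.7, 0.1, -0.0]
width: 15.9
grasp_force: 30.0
```

jog_arm([
  [[1.0,0,0,0.05,0],[1.0,0,0,0,0]],
])

```text
time_s: 22.58
tcp_pos: [649.2, -33.6, 60.0]
ee_rot: [180.0, -0.0, 8.5]
force: [-2.9, 0.9, 4.8]
width: 16.0
grasp_force: 30.0
```

The head is seated (+5 N). Releasing with a small opening so the can isn't touched, then lifting.

jog_arm([
  [[0.8,0,0,0,0],[0.7,0,0,0,0],[0.66,0,0,0,0],[0.66,0,0,0,0]],
])

```text
time_s: 23.08
tcp_pos: [649.0, -33.7, 59.0]
ee_rot: [-180.0, 0.0, 8.5]
force: [-0.2, -0.1, 0.6]
width: 32.0
grasp_force: 0.0
```

jog_arm([
  [[0.66,0,0,-0.5,0],[0.66,0,0,-1.5,0],[0.66,0,0,-3.0,0],[0.66,0,0,-5.0,0],[0.66,0,0,-4.0,0]],
])

```text
time_s: 23.7
tcp_pos: [649.7, -33.7, 202.9]
ee_rot: [180.0, -0.2, 8.5]
force: [0.1, -1.2, 0.7]
width: 32.3
grasp_force: 0.0
```

jog_arm([
  [[0.66,-4.0,3.5,0,0],[0.66,-4.0,4.0,0,0],[0.66,-4.0,4.0,0,0],[0.66,-3.0,4.0,0,0],[0.66,-2.0,3.0,0,0]],
])

```text
time_s: 24.32
tcp_pos: [507.4, -243.6, 200.9]
ee_rot: [179.9, -0.1, 8.5]
force: [0.9, 0.0, -0.7]
width: 32.0
grasp_force: 0.0
```

Run:
```python
from h import *
s=manip.get_state();print(s["tcp_pos"],s["time_s"],s["width"])
a=manip.get_image("top");b=manip.get_image("scene")
for im in(a,b):
  for l in("plate","carrier_post","can","knife","pipe"):print(l,[(round(d["p"],2),np.round(d["xyz"],1)) for d in manip.pinpoint(l,im)])
def c(im):
  u=proj([[645,0,60]],im)[0].astype(int);return cv2.resize(im["img"][max(u[1]-60,0):u[1]+60,u[0]-60:u[0]+60],None,fx=3.3,fy=3.3,interpolation=cv2.INTER_CUBIC)
cv2.imwrite("pics/f.png",np.hstack([c(a),c(b)]))
```

```text
[ 507.44656117 -243.55360728  200.92282455] 24.325 32.046379162267975
plate [(0.5, array([400.5, 281. ,  45.4])), (0.47, array([650.3, -31.9,  51.4]))]
carrier_post [(0.72, array([655.4, -90.8,  96.7]))]
can [(0.96, array([816.3,  -3.7,   1. ])), (0.56, array([ 517. , -100.5,    4.7])), (0.55, array([635.1,  46.2,  53. ])), (0.17, array([650.2, -36.1,  54.6]))]
knife [(0.63, array([ 410.8, -213. ,   48.7])), (0.43, array([632.6,  48.6,  51.9]))]
pipe [(0.63, array([445.1,   8.8,  -0.9]))]
plate [(0.61, array([402.2, 281.5,  45.3])), (0.59, array([296.4, 247.3,  46.7])), (0.57, array([647.3, -33.4,  53.9])), (0.48, array([648.5, -35.5,  49.2]))]
carrier_post [(0.64, array([655.4, -88.6,  98.9])), (0.38, array([443.3,  11.3,   2.6]))]
can [(0.93, array([ 8.184e+02, -3.200e+00, -6.000e-01])), (0.67, array([ 517.9, -100.5,    4.8])), (0.55, array([637.4,  51. ,  52.2]))]
knife [(0.82, array([ 405. , -209.4,   51.1])), (0.58, array([643.6,  -6. ,  -6.1]))]
pipe [(0.93, array([4.416e+02, 1.140e+01, 1.000e-01])), (0.21, array([634.5,  50.6,  50.1]))]
```

View pics/f.png

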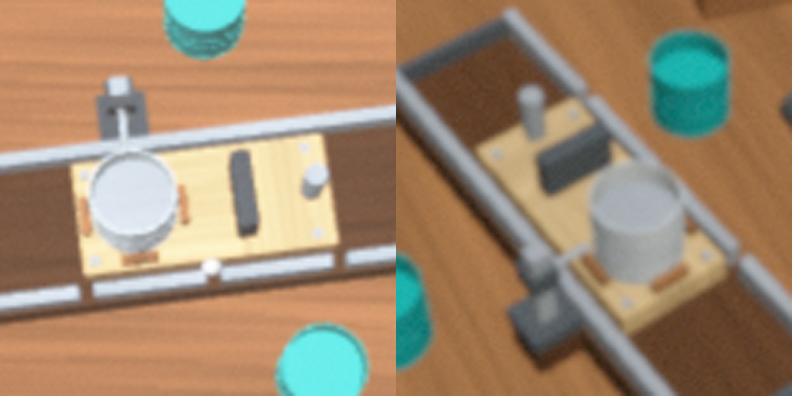

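The plate head sits down flush on the carrier at (244,192) left and (573,160) right. The carrier is still in the middle notch with its ball at (210,268), and the can is upright. Handing in.

```bash
python3 -c "
from plant import manip
print(manip.job_done())"
```

```text
the job is handed in; nothing more can be done
None
```

Job handed in at about 24 s: the carrier is in the middle notch, the can is upright, the steel plate is fully down in the carrier slot and released, and the knife and pipe were left alone; no verdict came back.

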